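# Stand the leaning carton back up and close the drawer flap behind it

## Robot

A 7-joint arm with a two-finger parallel gripper is mounted at the origin on the work surface. World frame = base frame: x ahead of the robot, y to its left, z up, the work surface at z = 0. Lengths are in m, angles in rad, forces in N, time in s.
With the tool pointing down it reaches from about 0.35 to 0.9 m from the base axis. Payload 8.1 kg.
Tool frame: the origin (TCP) lies midway between the tips of the shut fingers; the grasp point (between the pads) lies behind it (arm.tcp_to_grasp is the z of the grasp point in the tool frame, in m); z points along the fingers, y is the line along which they close (so a half turn about z gives the same grasp; the last joint's range is limited). The gripper opens to 92 mm and grips with 3 to 60 N. Pads are 19 mm wide; open, the fingers measure 130 mm over their backs; the gripper's body (75 mm by 190 mm) begins 47 mm behind the grasp point.
Start: joints at [-1.361, 0.434, 0.025, 1.573, -0.012, 1.134, -0.075], TCP at [0.192, 0.595, 0.227] pointing down, gripper open.
Joint ranges: [-2.62, 2.62], [-0.44, 2.09], [-1.27, 1.32], [0.08, 2.57], [-1.32, 4.46], [0.12, 2], [-2.74, 2.74]. Speed limits (rad/s): [2.22, 2.22, 3.01, 3.01, 3.14, 3.14, 3.14].

## Interface

Orientations are given as a rotation vector (axis times angle).
In Python, from cell import readout, vision, arm gives the robot as it stands.
- The arm moves only by the tool carry_out, never from a script. Its argument "increments" is one flat list of numbers, 6 for each row, row after row: the shift along the world's x, y, z in mm, then the turn, a rotation vector about the world's x, y, z in rad. In form: [tx, ty, tz, wx, wy, wz, tx, ty, tz, wx, wy, wz, ...]. A call has 1 to 20 rows; each row shifts and turns the commanded pose from where the row before left it; what a row does not reach is not made up. A row lasts 1/8 s, in which the tool goes at most 62.5 mm and 10.7 degrees, less where a joint would pass 70% of its speed; a pose out of reach is approached as far as the arm can. A call with a gripper value outside its range is refused whole. "grip" is the closure, from 0 (fully open) to 1 (shut), set as the call begins (left out, the last holds). The fingers move at their own pace and stop on an object; "newtons" is the grip in N (left out, the last holds). Time passes only in rows, so rows that do not move let the fingers close. It gives the time, the measured TCP pose, the force, the opening and the grip force at its end, in the units of the state.
- readout.observe(): the state, without advancing time (a new reading comes with each control period).
- vision.get_image(name): name is "side" or "top" or "wrist"; returns the picture (384x512x3 uint8, red, green, blue); there is no depth.
- vision.calibration(name): a dict with "fov_y" (degrees; the focal length in pixels is half the picture's height over the tangent of half this angle, whatever the lens; pixels are square), "cx", "cy" (the principal point, pixels), "pose" (4x4, takes a point from camera to world coordinates). Camera axes: x right, y up, looking along -z (the intrinsics and any distortion apply to the point x, -y, -z); pixel columns grow to the right and rows downward; lengths in m; the calibration is good to about 2 mm. A picture is of the moment at which its call begins: read the wrist's pose just before it. calibration takes no time and is no camera call; for the wrist camera it gives the pose at the moment of the call.
- arm.sign_off(): hands the job in; it is judged then, once.
The state is a dict: "clock": time; "joints": joint angles; "dq": joint speeds; "joint_efforts": joint torques, N m; "position": TCP position; "ee_rot": TCP orientation; "force": force on the tool from outside, world axes, zero at the start; "ft_torque": the same for the moment, N m; "width": opening from 0.0 (shut) to 1.0 (fully open); "gripper_force": force on a finger pad.
Only numpy, scipy, OpenCV 4.12 (cv2) and the standard library are available. Lean on these libraries where they do the work, as an engineer would, in place of code of your own. Each camera call takes 0.05 s, during which the arm holds its last target. There are 200 camera calls.

## Task

In the stock drawer the end carton with the blue bands has tipped back over the low sill. Push it with the fingertips, without picking it up, until it stands upright on its base next to the red-banded cartons; then push the orange flap at that end of the drawer up until it stands fully upright, so the carton cannot lean out again. Leave the other cartons standing in their places, and do not disturb the bottle and the jar.

Things in the scene. Friction and masses are not known exactly. Their poses are not given: they have to be found in the camera images.
- drawer: cream stock drawer fixed on the counter, 170 x 170 x 90 mm; origin at the centre of its underside, z up; +x points out of its low end, where the flap is; the 90 mm high panel at its -x end is the end stop of the row. Floor 6 mm thick. Work lane: centred on y = 41 mm, 77 mm wide, side walls 40 mm high. The other lane (centre y = -41 mm) holds fixed low stock, 62 mm high
- sill (a point): middle of the inner top edge of the low end sill of the work lane, 40 mm above the counter, at drawer x = 79, y = 41 mm; the sill is 6 mm thick (to x = 85 mm); the carton leans on this edge
- carton: white carton, blue bands, 30 (x) x 66 (y) x 112 (z) mm, 80 to 170 g, loose; origin at the centre of its underside, z to its top. Starts leaning 0.54 to 0.62 rad to the drawer's +x, its face on the sill, its +x bottom edge on the floor about 21 mm inside the sill, its other bottom edge against the row; it turns upright about its foot when its face is pushed near the top, and ends flush against the row
- flap (a joint): hinge of the orange flap: 0 = fully upright (a stop there), grows as the flap leans outwards to the drawer's +x; starts at 0.6 to 0.87 rad. Stiff (about 0.06 N m of friction), stays where it is left
- flap_edge (a point): middle of the flap's free top edge, 64 mm from the hinge axis; the flap is a plate 5 mm thick and 70 mm wide; it is pushed up from its outer side
- flap_hinge (a point): middle of the flap's hinge axis, which runs along the drawer's y; fixed in the drawer at x = 91, y = 41, z = 8 mm
- row_a: white carton with red bands, 54 x 68 x 104 mm, loose, upright in the work lane against the end stop; origin at the centre of its underside
- row_b: the same kind of red-banded carton, upright in the work lane between row_a and the leaning carton; origin at the centre of its underside
- bottle: amber bottle, 56 mm across, 115 mm high, loose, standing on the counter beside the drawer; origin at the centre of its underside
- jar: white jar with blue cap, 56 mm across, 70 mm high, loose, standing on the counter beside the drawer; origin at the centre of its underside
Not all that is in view belongs to the job. What is shaped like the row_b but yellow is not meant.

How it is judged:
On the way, in this order (a step that is already met when the one before it is completed fails the run):
1. the blue-banded carton is pushed upright (angle between carton's own z axis and vertical below 0.09 rad and x of carton in the frame of drawer between 0.02 and 0.066 m and z of carton in the frame of drawer below 0.01 m), for 0.2 s.
2. then the flap is pushed upright behind it (value of joint flap below 0.09 rad and angle between carton's own z axis and vertical below 0.09 rad), for 0.2 s.
At the end, for the whole second after the job is handed in: The blue-banded carton stands on the lane floor beside the row within 0.09 rad (5 degrees) of vertical and at rest, the flap is within 0.09 rad of upright, the red-banded cartons stand within 15 mm of their places and the bottle and jar stand within 25 mm of theirs (all of step 2 and x of carton in the frame of drawer between 0.02 and 0.066 m and z of carton in the frame of drawer below 0.01 m and linear speed of carton below 0.02 m/s and distance of each of row_a, row_b from where it was at the start of the episode below 0.015 m and angle between each of row_a, row_b's own z axis and vertical below 0.09 rad and distance of each of bottle, jar from where it was at the start of the episode below 0.025 m and angle between each of bottle, jar's own z axis and vertical below 0.1 rad); the robot touches nothing.
It fails at once if the blue-banded carton is lifted off the drawer floor (z of carton in the frame of drawer above 0.035 m).
It fails at once if the blue-banded carton is carried away from its place (distance of carton from where it was at the start of the episode above 0.06 m).
It fails at once if a red-banded carton is shoved, lifted or tipped ((distance of row_a from where it was at the start of the episode above 0.03 m or angle between row_a's own z axis and vertical above 0.3 rad) or (distance of row_b from where it was at the start of the episode above 0.03 m or angle between row_b's own z axis and vertical above 0.3 rad)).
It fails at once if the bottle or the jar is shoved, lifted or tipped ((distance of bottle from where it was at the start of the episode above 0.03 m or angle between bottle's own z axis and vertical above 0.3 rad) or (distance of jar from where it was at the start of the episode above 0.03 m or angle between jar's own z axis and vertical above 0.3 rad)).
It also fails if it takes over 48 s, if anything falls off the work surface, if the arm or the gripper's body presses on something with over 40 N, if the wrist force passes 120 N, or if a joint passes its speed limit or range.

## Working session

There is one attempt and no reset: what is moved stays moved. The work goes in short steps, Python scripts to look and compute and a tool call to move; the robot and the scene stay as the last step left them, time stands still between calls to the robot, and variables do not carry over. Pictures are saved under pics/ and viewed, at most 10 in all, crops included, and the job is handed in when it is done.

Besides the shell and the picture viewer there is one more tool, called after "Call:" as name(argument=value, ...), one argument or row to a line, values as JSON. carry_out: Moves the arm, as the interface text tells. Its arguments: {"type":"object","properties":{"increments":{"type":"array","items":{"type":"number"}},"grip":{"type":"number"},"newtons":{"type":"number"}},"required":["increments"]}

```bash
mkdir -p pics; ls
python3 - <<'E'
from cell import readout, vision, arm
import cv2
for n in("top","side"):
    cv2.imwrite(f"pics/{n}0.png",vision.get_image(n)[:,:,::-1])
    c=vision.calibration(n);print(n,c)
s=readout.observe();print(s['position'],s['ee_rot'],s['clock'],arm.tcp_to_grasp)
E
```

```text
pics
top {'fov_y': 44.85162321636773, 'cx': 261.4673072403551, 'cy': 194.57595975889217, 'pose': array([[ 0.07840501,  0.97150242, -0.22368662,  0.21978798],
       [-0.99691436,  0.07555076, -0.02130362,  0.0413918 ],
       [-0.00379683,  0.22466672,  0.97442827,  1.12247027],
       [ 0.        ,  0.        ,  0.        ,  1.        ]])}
side {'fov_y': 43.495719963818274, 'cx': 254.91841337251626, 'cy': 187.35831921614968, 'pose': array([[ 0.98382595,  0.13482512, -0.11793513,  0.34580174],
       [-0.17881081,  0.77830339, -0.60188913, -0.59322024],
       [ 0.01063954,  0.61324222,  0.78982326,  0.90160854],
       [ 0.        ,  0.        ,  0.        ,  1.        ]])}
[0.19226214 0.5942325  0.22604227] [-4.89471499e-01 -3.10315199e+00  2.15479667e-03] 0.1 -0.0188
```

View pics/top0.png

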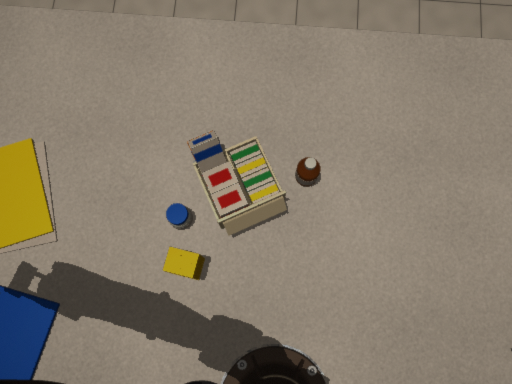

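View pics/side0.png

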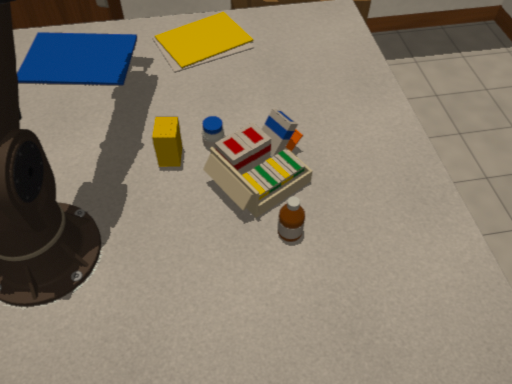

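The top view shows the drawer centred near (240,185), the carton leaning to the upper left (205,145), the jar at (178,215) and the bottle at (310,170). The side view shows the flap, orange, at (295,138). I'll enlarge both.

Run:
```python
import cv2
a=cv2.imread("pics/top0.png")[120:240,160:320];cv2.imwrite("pics/topc.png",cv2.resize(a,None,fx=5,fy=5,interpolation=cv2.INTER_CUBIC))
a=cv2.imread("pics/side0.png")[100:220,190:330];cv2.imwrite("pics/sidec.png",cv2.resize(a,None,fx=5,fy=5,interpolation=cv2.INTER_CUBIC))
```

```text
(no output)
```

View pics/topc.png

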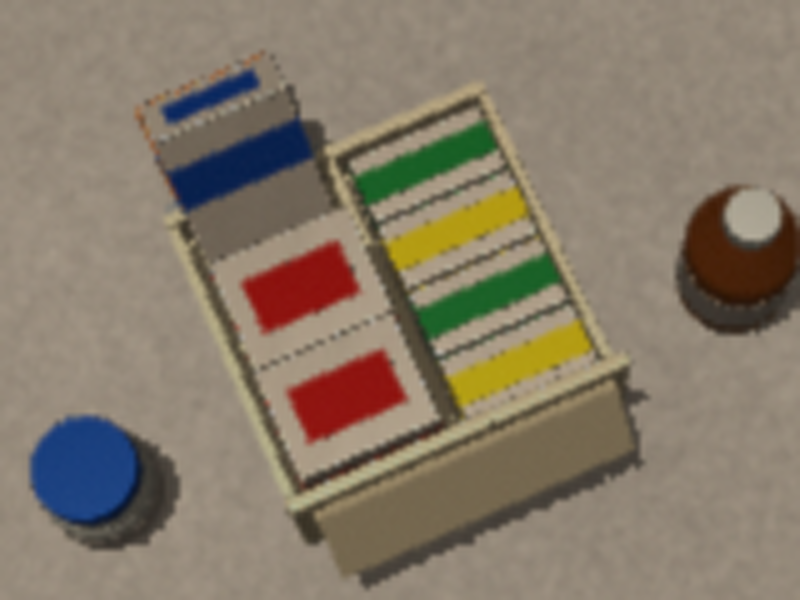

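View pics/sidec.png

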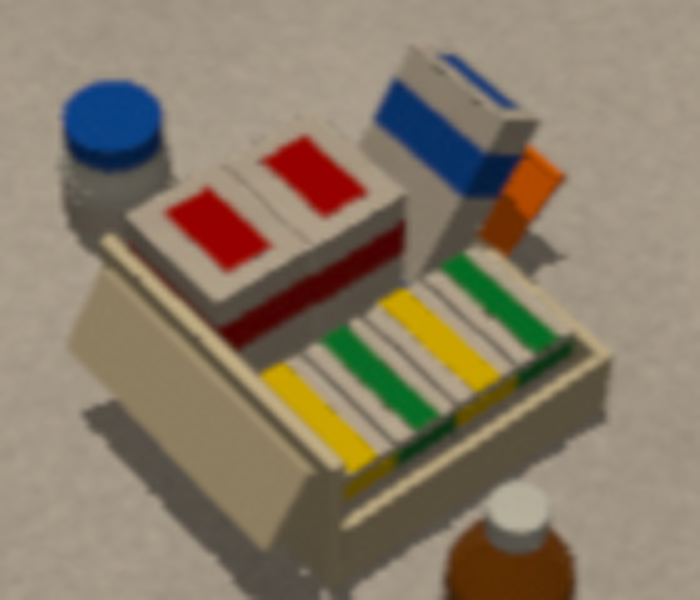

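```bash
cat > h.py <<'E'
import numpy as np
from scipy.optimize import least_squares
from cell import vision
C={n:vision.calibration(n) for n in("top","side")}
OFF={"top":(160,120),"side":(190,100)}
def proj(n,P):
    c=C[n];T=np.linalg.inv(c['pose']);p=T[:3,:3]@P+T[:3,3]
    f=192/np.tan(np.radians(c['fov_y']/2));return np.array([c['cx']+f*p[0]/-p[2],c['cy']-f*p[1]/-p[2]])
def px(n,u,v): return np.array([u/5+OFF[n][0],v/5+OFF[n][1]])
def ray(n,uv,z):
    c=C[n];f=192/np.tan(np.radians(c['fov_y']/2));d=c['pose'][:3,:3]@np.array([(uv[0]-c['cx'])/f,-(uv[1]-c['cy'])/f,-1]);o=c['pose'][:3,3]
    return o+d*(z-o[2])/d[2]
def W(q,p):
    c,s=np.cos(q[2]),np.sin(q[2]);p=np.array(p)/1000
    return np.array([q[0]+c*p[0]-s*p[1],q[1]+s*p[0]+c*p[1],p[2]])
E
python3 - <<'E'
from h import *
pts=[("top",297,512,(-85,85,90)),("top",630,370,(-85,-85,90)),("top",485,88,(85,-85,40)),("top",178,215,(85,85,40)),
("side",105,237,(-85,85,90)),("side",335,470,(-85,-85,90)),("side",610,355,(85,-85,40)),("side",605,420,(85,-85,0)),("side",335,590,(-85,-85,0))]
r=lambda q:np.concatenate([proj(n,W(q,p))-px(n,u,v) for n,u,v,p in pts])
s=least_squares(r,[.5,.05,.4],loss='soft_l1');q=s.x;print(q,np.round(r(q).reshape(-1,2),1).tolist());np.save("q.npy",q)
fe=lambda t,y:(91+64*np.sin(t),y,8+64*np.cos(t))
fp=[("top",137,107,76),("top",268,52,6),("side",565,178,6)]
for k in fp:print('flap',least_squares(lambda t:proj(k[0],W(q,fe(t[0],k[3])))-px(*k[:3]),[.7]).x)
ct=lambda t,y,w:(58+112*np.sin(t)-w*np.cos(t),y,6+112*np.cos(t)+w*np.sin(t))
for k in [("top",268,55,8,0),("top",140,108,74,0),("top",160,138,74,30),("top",295,88,8,30),("side",538,120,8,0)]:
  o=least_squares(lambda t:proj(k[0],W(q,ct(t[0],k[3],k[4])))-px(*k[:3]),[.6]);print('carton',o.x,o.fun)
c,s_=np.cos(q[2]),np.sin(q[2])
for nm,uv,z in(("jar",(84,468),.07),("bottle",(752,214),.115)):
  p=ray("top",px("top",*uv),z)[:2]-q[:2];print(nm,c*p[0]+s_*p[1],-s_*p[0]+c*p[1])
E
```

```text
[0.50052276 0.12094129 0.49699895] [[-0.9, 0.0], [1.3, -1.6], [0.4, -1.9], [-2.3, -0.3], [-1.6, 0.4], [-0.7, 0.6], [0.8, 0.4], [0.0, -1.9], [-1.2, 0.6]]
flap [0.78167629]
flap [0.80244042]
flap [0.77251343]
carton [0.54648919] [ 1.47180102 -0.74267889]
carton [0.54491615] [ 0.78323272 -0.33048294]
carton [0.57031825] [-0.46676743  0.19941986]
carton [0.54078455] [-0.18598454  0.08756988]
carton [0.5250512] [0.00924995 0.27842074]
jar -0.02306127946230649 0.16519987217040932
bottle -0.04863020267585061 -0.15776081734886865
```

Call:
carry_out(
  increments=[15,-13,0,0,0,0.03,30,-25,-3,0,0,0.058,31,-26,-3,0,0,0.058,31,-26,-3,0,0,0.058,31,-26,-3,0,0,0.058,31,-26,-3,0,0,0.058,31,-26,-3,0,0,0.058,31,-26,-3,0,0,0.058,31,-26,-3,0,0,0.058,31,-26,-3,0,0,0.058,31,-26,-3,0,0,0.058,31,-26,-3,0,0,0.058,31,-26,-3,0,0,0.058,31,-26,-3,0,0,0.058,15,-13,-10,0,0,0.03,0,0,0,0,0,0],
  grip=1,
)

```text
clock: 2.1
position: [0.6247, 0.2294, 0.1763]
ee_rot: [0.773, -3.043, 0.002]
force: [-0.3, 0.1, 0.5]
width: 0.006
gripper_force: 0.0
```

```bash
cat > st.py <<'E'
import numpy as np
from cell import readout
from scipy.spatial.transform import Rotation as R
s=readout.observe();q=np.load("q.npy");c,s_=np.cos(q[2]),np.sin(q[2]);D=np.array([[c,s_],[-s_,c]])
def st():
    p=s['position'];M=R.from_rotvec(s['ee_rot']).as_matrix()
    print("drawer mm",np.round(D@(p[:2]-q[:2])*1000,1),"z",p[2],"F",np.round(D@s['force'][:2],1),round(s['force'][2],1),"ty yaw",np.arctan2(M[1,1],M[0,1]),"want",q[2]+np.pi/2,"tz",M[:,2].round(3),"clk",s['clock'],'w',s['width'])
st()
E
python3 st.py
```

```text
drawer mm [160.9  36.2] z 0.17632360115862994 F [-0.2  0.2] 0.5 ty yaw 2.068517911046378 want 2.0677952811476867 tz [-0.002 -0.002 -1.   ] clk 2.1 w 0.006052337598040028
```

Call:
carry_out(
  increments=[-7,-2,0,0,0,0,-7,-2,-10,0,0,0,-6,-1,-20,0,0,0,0,0,-20,0,0,0,0,0,-20,0,0,0,0,0,-16,0,0,0,0,0,0,0,0,0],
)

```text
clock: 2.98
position: [0.6029, 0.2268, 0.0905]
ee_rot: [0.78, -3.041, 0.0]
force: [-1.8, 0.4, 0.7]
width: 0.005
gripper_force: 0.0
```

```bash
python3 st.py
python3 - <<'E'
from cell import vision
import cv2
a=vision.get_image("side")[60:220,190:390,::-1];b=vision.get_image("top")[80:240,130:330,::-1]
cv2.imwrite("pics/m1.png",cv2.resize(cv2.hconcat([a,b]),None,fx=2,fy=2,interpolation=cv2.INTER_CUBIC))
E
```

```text
drawer mm [140.5  44.2] z 0.09052934386701336 F [-1.3  1.2] 0.7 ty yaw 2.0726829799391306 want 2.0677952811476867 tz [-0.002 -0.001 -1.   ] clk 2.975 w 0.004558983233426068
```

View pics/m1.png

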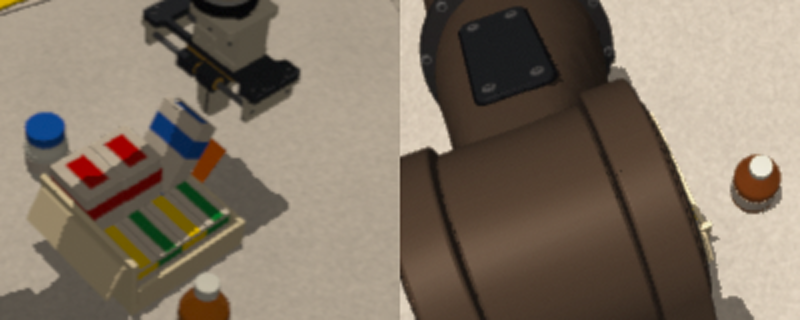

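The side view shows the shut fingers (left half, 210,95) just outside the leaning carton's top and clear of the flap. I'll push inwards.

Call:
carry_out(
  increments=[-3.4,-2.1,0,0,0,0,-3.4,-2.1,0,0,0,0,-3.4,-2.1,0,0,0,0,-3.4,-2.1,0,0,0,0,-3.4,-2.1,0,0,0,0,-3.4,-2.1,0,0,0,0,-3.4,-2.1,0,0,0,0,-3.4,-2.1,0,0,0,0,-3.4,-2.1,0,0,0,0,-3.4,-2.1,0,0,0,0,-3.4,-2.1,0,0,0,0,-3.4,-2.1,0,0,0,0,-3.4,-2.1,0,0,0,0,-3.4,-2.1,0,0,0,0,-3.4,-2.1,0,0,0,0,0,0,0,0,0,0],
)

```text
clock: 5.08
position: [0.5531, 0.195, 0.0918]
ee_rot: [0.779, -3.043, 0.0]
force: [0.3, -0.0, 0.2]
width: 0.01
gripper_force: 0.0
```

```bash
python3 st.py
python3 - <<'E'
from cell import vision
import cv2
a=vision.get_image("side")[80:220,190:340,::-1]
cv2.imwrite("pics/m2.png",cv2.resize(a,None,fx=4,fy=4,interpolation=cv2.INTER_CUBIC))
E
```

```text
drawer mm [81.5 40. ] z 0.09175595416192325 F [ 0.2 -0.1] 0.2 ty yaw 2.0717908248956096 want 2.0677952811476867 tz [-0. -0. -1.] clk 5.075 w 0.010256408310896317
```

View pics/m2.png

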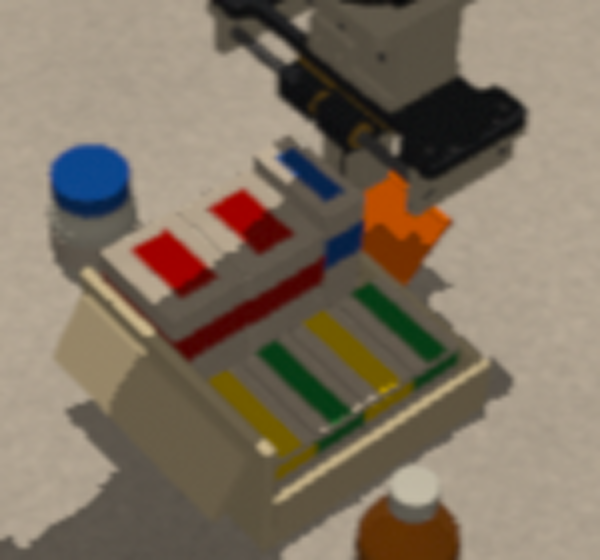

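The carton is now almost upright beside the row, with its top at (310,180). I'll push gently on to contact.

Call:
carry_out(
  increments=[-1.8,-0.9,0,0,0,0,-1.8,-0.9,0,0,0,0,-1.8,-0.9,0,0,0,0,-1.8,-0.9,0,0,0,0,-1.8,-0.9,0,0,0,0,-0.9,-0.5,0,0,0,0,0,0,0,0,0,0],
)

```text
clock: 6.0
position: [0.5447, 0.1908, 0.0922]
ee_rot: [-0.778, 3.041, 0.001]
force: [4.2, 2.1, -1.5]
width: 0.005
gripper_force: 2.6
```

```bash
python3 st.py
```

```text
drawer mm [72.2 40.4] z 0.09220589497103623 F [ 4.7 -0.2] -1.5 ty yaw 2.0719881540722964 want 2.0677952811476867 tz [ 0.003  0.001 -1.   ] clk 6.0 w 0.005101113207143287
```

Firm 4.7 N contact, so the carton is flush with the row. Now I'll back out beyond the flap and go down.

Call:
carry_out(
  increments=[3,1.6,0,0,0,0,8,4.4,0,0,0,0,14,7.6,0,0,0,0,18,9.8,0,0,0,0,18,9.8,0,0,0,0,18,9.8,0,0,0,0,14,7.6,0,0,0,0,0,0,-10,0,0,0,0,0,-17,0,0,0,0,0,-17,0,0,0,0,0,-11,0,0,0,0,0,0,0,0,0],
)

```text
clock: 7.5
position: [0.6355, 0.2403, 0.0354]
ee_rot: [0.778, -3.041, 0.001]
force: [-0.3, 0.7, 1.2]
width: 0.005
gripper_force: 0.0
```

```bash
python3 st.py
python3 - <<'E'
from cell import vision
import cv2
a=vision.get_image("side")[80:220,190:340,::-1]
cv2.imwrite("pics/m3.png",cv2.resize(a,None,fx=4,fy=4,interpolation=cv2.INTER_CUBIC))
E
```

```text
drawer mm [175.6  40.6] z 0.0353582558179385 F [0.  0.7] 1.2 ty yaw 2.0718476492049205 want 2.0677952811476867 tz [-0.002 -0.001 -1.   ] clk 7.5 w 0.00475331716765929
```

View pics/m3.png

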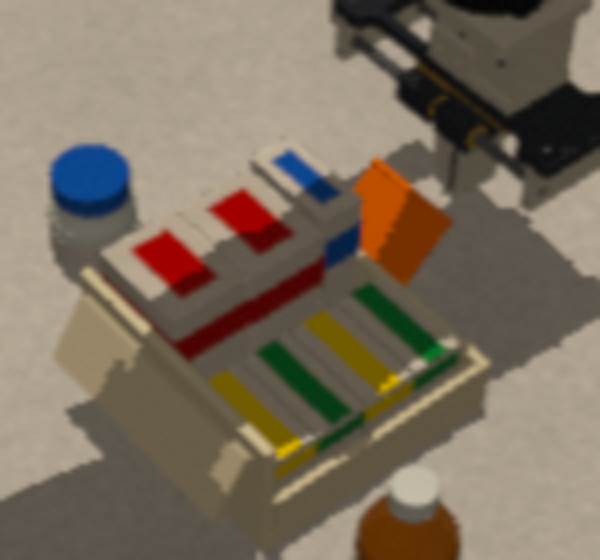

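The carton stands upright by the row, and the fingers are outside the flap with its free edge at (380,160)-(450,220). I'll push the flap up, rising a little.

Call:
carry_out(
  increments=[-4.4,-2.4,0,0,0,0,-4.4,-2.4,0,0,0,0,-4.4,-2.4,0,0,0,0,-4.4,-2.4,0,0,0,0,-4.4,-2.4,3.5,0,0,0,-4.4,-2.4,3.5,0,0,0,-4.4,-2.4,3.5,0,0,0,-4.4,-2.4,3.5,0,0,0,-4.4,-2.4,3.5,0,0,0,-4.4,-2.4,3.5,0,0,0,-3.5,-1.9,0,0,0,0,-3.5,-1.9,0,0,0,0,-3.5,-1.9,0,0,0,0,-3,-1.6,0,0,0,0,0,0,0,0,0,0],
)

```text
clock: 9.43
position: [0.5783, 0.2091, 0.0575]
ee_rot: [0.779, -3.042, 0.0]
force: [-0.0, -0.0, -0.8]
width: 0.002
gripper_force: 0.0
```

```bash
python3 st.py
```

```text
drawer mm [110.4  40.4] z 0.05746206795874044 F [-0.  0.] -0.8 ty yaw 2.0718603478590367 want 2.0677952811476867 tz [-0.001 -0.    -1.   ] clk 9.425 w 0.0022320032001445487
```

Call:
carry_out(
  increments=[-1.8,-0.9,0,0,0,0,-1.8,-0.9,0,0,0,0,-1.8,-0.9,0,0,0,0,0,0,0,0,0,0],
)

```text
clock: 9.93
position: [0.5736, 0.2067, 0.0578]
ee_rot: [-0.779, 3.043, -0.0]
force: [2.0, 0.4, -0.3]
width: 0.006
gripper_force: 0.7
```

```bash
python3 st.py
```

```text
drawer mm [105.1  40.5] z 0.05779438129160502 F [ 1.9 -0.6] -0.3 ty yaw 2.0718748886222187 want 2.0677952811476867 tz [ 0.  0. -1.] clk 9.925 w 0.006179376506437277
```

Call:
carry_out(
  increments=[-1.3,-0.7,0,0,0,0,-1.3,-0.7,0,0,0,0,0,0,0,0,0,0,0,0,0,0,0,0],
)

```text
clock: 10.42
position: [0.5733, 0.2065, 0.0581]
ee_rot: [-0.778, 3.039, 0.002]
force: [9.9, 5.3, -6.8]
width: 0.002
gripper_force: 4.9
```

```bash
python3 st.py
```

```text
drawer mm [104.8  40.6] z 0.0580922394566463 F [11.2 -0.1] -6.8 ty yaw 2.0721045401919786 want 2.0677952811476867 tz [ 0.004  0.002 -1.   ] clk 10.425 w 0.0015130609632332352
```

The flap is on its stop: 11 N with no further travel. Now I'll back off outwards, then up.

Call:
carry_out(
  increments=[2.6,1.4,0,0,0,0,8,4.4,0,0,0,0,15,8,0,0,0,0,20,11,5,0,0,0,15,8,30,0,0,0,0,0,40,0,0,0,0,0,40,0,0,0,0,0,0,0,0,0,0,0,0,0,0,0],
)

```text
clock: 11.55
position: [0.6311, 0.2381, 0.1721]
ee_rot: [0.779, -3.042, 0.0]
force: [-0.2, -0.4, -0.4]
width: 0.006
gripper_force: 0.0
```

```bash
python3 st.py
python3 - <<'E'
from cell import vision
import cv2
a=vision.get_image("side")[80:220,190:340,::-1]
cv2.imwrite("pics/m4.png",cv2.resize(a,None,fx=4,fy=4,interpolation=cv2.INTER_CUBIC))
E
```

```text
drawer mm [170.6  40.8] z 0.17210732093943282 F [-0.4 -0.2] -0.4 ty yaw 2.072022284168579 want 2.0677952811476867 tz [-0.001 -0.    -1.   ] clk 11.55 w 0.005588471850989364
```

View pics/m4.png

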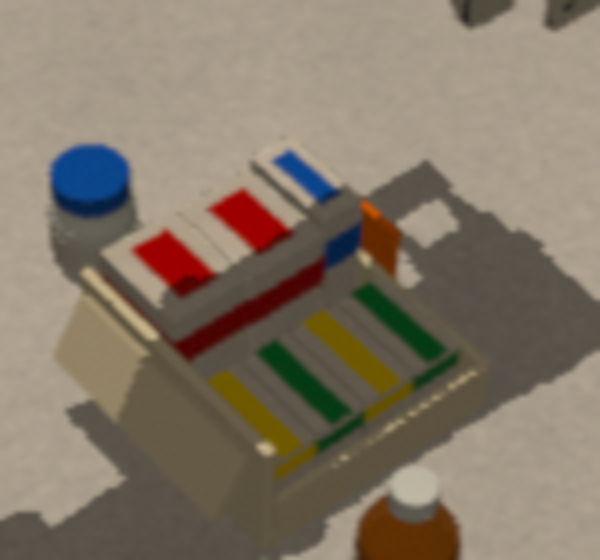

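The carton stands flush with the row, the flap is upright at (380,240), and the jar and bottle haven't moved. Handing in.

```bash
python3 -c "
from cell import arm
print(arm.sign_off())"
```

```text
the job is handed in; nothing more can be done
None
```

I pushed the blue-banded carton upright against the red-banded row, then pushed the flap up to its stop, and handed the job in at about 11.6 s; the last picture shows both upright and the other cartons, bottle and jar in place, but sign-off returned no verdict.

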